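# Load a brass lid and lower the polishing guard

## Robot

A 6-joint arm with a two-finger parallel gripper is mounted at the origin on the work surface. World frame = base frame: x ahead of the robot, y to its left, z up, the work surface at z = 0. Lengths are in m, angles in rad, forces in N, time in s.
With the tool pointing down it reaches from about 0.375 to 0.75 m from the base axis. Payload 9 kg.
Tool frame: the origin (TCP) lies midway between the tips of the shut fingers; the grasp point (between the pads) lies behind it (arm.grip_point_offset is the z of the grasp point in the tool frame, in m); z points along the fingers, y is the line along which they close (so a half turn about z gives the same grasp; the last joint's range is limited). The gripper opens to 85 mm and grips with 20 to 120 N. Pads are 22 mm wide; open, the fingers measure 114 mm over their backs; the gripper's body (76 mm by 85 mm) begins 54 mm behind the grasp point. The pads swing forward as they close: fully open they stand 13 mm farther back than shut.
Start: joints at [-1.563, 0.104, 0.097, 1.564, 0, 1.353], TCP at [0.134, -0.585, 0.231] pointing down, gripper open.
Joint ranges: [-2.99, 2.99], [-0.84, 1.86], [-1.1, 1.16], [-1.84, 2.11], [-1.51, 1.56], [-3.14, 3.14]. Speed limits (rad/s): [2.22, 2.22, 2.57, 3.14, 3.14, 3.14].

## Interface

Orientations are given as a rotation vector (axis times angle).
In Python, from rig import arm gives the robot as it stands.
- The arm moves only by the tool jog_arm, never from a script. Its argument "steps" is a list of rows, each a list of 3 entries, a list of its own where there are three numbers: the shift along the tool's x, y, z each as a share of 1000 mm, from -1 to 1, then the turn, a rotation vector about the tool's x, y, z each as a share of 90 degrees, from -1 to 1, then the opening, from 0 (shut) to 1 (fully open). In form: [[[x, y, z], [rx, ry, rz], jaw], ...]. A call has 1 to 12 rows; each row shifts and turns the commanded pose from where the row before left it, along the tool's axes as they then stand; what a row does not reach is not made up. A row lasts 1/12 s, in which the tool goes at most 41.7 mm and 7.16 degrees, less where a joint would pass 70% of its speed; a pose out of reach is approached as far as the arm can. A call with a number of a shift or a turn outside -1 to 1 is refused whole. A call with a gripper value outside its range is refused whole. The fingers move at their own pace and stop on an object; the grip force is fixed at half the most. Time passes only in rows, so rows that do not move let the fingers close. It gives the time, the measured TCP pose, the force, the opening and the grip force at its end, in the units of the state.
- arm.read_state(): the state, without advancing time (a new reading comes with each control period).
- arm.capture(name): name is "scene" or "top" or "wrist"; returns the picture (420x560x3 uint8, blue, green, red); there is no depth.
- arm.camera_info(name): a dict with "intrinsics" (3x3 intrinsics, pixels), "camera_from_world" (4x4, takes a point from world to camera coordinates). Camera axes: x right, y down, z forward; pixel columns grow to the right and rows downward; lengths in m; the calibration is good to about 2 mm. A picture is of the moment at which its call begins: read the wrist's pose just before it. camera_info takes no time and is no camera call; for the wrist camera it gives the pose at the moment of the call.
- arm.sign_off(): hands the job in; it is judged then, once.
The state is a dict: "time": time; "qpos": joint angles; "qd": joint speeds; "joint_torque": joint torques, N m; "ee_pos": TCP position; "orientation": TCP orientation; "ft_force": force on the tool from outside, world axes, zero at the start; "torque": the same for the moment, N m; "finger_gap": opening from 0.0 (shut) to 1.0 (fully open); "grip_force": force on a finger pad.
Only numpy, scipy, OpenCV 4.12 (cv2) and the standard library are available. Lean on these libraries where they do the work, as an engineer would, in place of code of your own. Each camera call takes 0.05 s, during which the arm holds its last target. There are 200 camera calls.

## Task

Set the loose brass pot lid, the one standing by itself on the bench, upright in the middle of the round pad inside the green polishing machine, without dropping it. Then take the machine's raised guard by its bar handle and lower it gently until it is fully shut, without letting it fall, and let go. Leave the other things on the bench where they are.

Things in the scene. Friction and masses are not known exactly. Their poses are not given: they have to be found in the camera images.
- dome: The loose domed brass pot lid, standing upright on the bench to the robot's left: round, 68 mm across at its foot, 62 mm high, 150 g. On top is its finial, an upright round knob 20 mm in diameter from 38 to 56 mm above the foot, on a 14 mm neck at 31 mm; below it the dome (24 mm across at 26 mm height, 56 mm at 17 mm). Origin: centre of the underside, z up.
- finial (a point): Point on the axis of the brass lid's finial, 47 mm above its underside: where to grip it.
- case: Green polishing machine, fixed: open-topped box 190 mm (its x) by 240 mm (y), 90 mm high, walls and floor 6 mm. Origin: centre of its underside, z up. Guard hinged on the +x top edge; its free edge shuts on the -x edge, which faces roughly the robot's left. Beyond the hinge a motor out to 200 mm from the origin, 98 mm high; on the +y side a white switch box out to 155 mm, 75 mm high.
- pad (a point): Centre of the top of the round black rubber pad in the box, 120 mm in diameter, 14 mm above the bench, concentric with the box.
- cover (a joint): Angle of the guard (rad): 0 = fully shut, flat on the box's rim; 1.57 = upright; stop at 1.8. It starts raised. Clear pane in a steel frame, 190 mm from hinge to free edge, 240 mm wide, 8 mm thick, 0.5 kg. The stiff hinge holds it when nearly upright; below about 1.1 rad it falls by itself unless held.
- cover_handle (a point): Middle of the guard's handle: round steel bar 12 mm in diameter, parallel to the hinge (y), on two arms 65 mm either side of its middle, 60 mm beyond the free edge, 250 mm from the hinge axis. Shut: bar centre 94 mm above the bench, 155 mm from the box's centre towards its -x. Raised: the bar is the topmost part, about 340 mm above the bench. Axes turn with the guard.
- cover_hinge (a point): Middle of the guard's hinge axis, at +95 mm x of the case and 90 mm above the bench. y is the hinge axis; the axes turn with the guard.
- pot_a: Bystander: finished brass coffee pot with its lid on, 100 mm across, 210 mm high, handle and spout reaching 80 mm from its axis. Origin: centre of the underside.
- pot_b: Bystander: a second such brass pot, farther left.
- pot_c: Bystander: a third such brass pot, on the robot's right.
- jar: Bystander: closed jar, 80 mm across, 75 mm high. Origin: centre of the underside.
- burnisher: Bystander: steel burnishing tool lying flat, 230 mm long along its x, 18 mm thick. Origin: underside, near the middle.
- collar: Bystander: brass foot ring, 80 mm across, 18 mm high. Origin: centre of the underside.
- brush: Bystander: hand brush lying along its x. Origin: underside.
Mind the look-alikes: they are no part of the job. Several things have the shape of the dome; the one meant has the colours described above.

How it is judged:
By the outcome, as a careful person would: the job done as asked, in the order asked, and still so for the second after the job is handed in, with the robot touching nothing.
It also fails if it takes over 69 s, if anything falls off the work surface, if the arm or the gripper's body presses on something with over 40 N, if the wrist force passes 120 N, or if a joint passes its speed limit or range.

## Working session

There is one attempt and no reset: what is moved stays moved. The work goes in short steps, Python scripts to look and compute and a tool call to move; the robot and the scene stay as the last step left them, time stands still between calls to the robot, and variables do not carry over. Pictures are saved under pics/ and viewed, at most 11 in all, crops included, and the job is handed in when it is done.

Besides the shell and the picture viewer there is one more tool, called after "Emit:" in YAML: its name, and indented under it one key for each argument. jog_arm: Moves the arm, as the interface text tells. Shift numbers are shares of 1000 mm and turn numbers shares of 90 degrees, none past 1 either way. Its arguments: {"type":"object","properties":{"steps":{"type":"array","items":{"type":"array"}}},"required":["steps"]}

```bash
mkdir -p pics; ls
python3 - <<'E'
from rig import arm
import cv2,numpy as np
for n in("scene","top"):
    cv2.imwrite(f"pics/{n}0.png",arm.capture(n)); i=arm.camera_info(n); print(n,np.round(i["intrinsics"],1).tolist(),np.round(i["camera_from_world"],3).tolist())
s=arm.read_state();print(s,arm.grip_point_offset)
E
```

```text
pics
scene [[438.1, 0.0, 281.8], [0.0, 438.1, 219.8], [0.0, 0.0, 1.0]] [[-0.573, 0.82, 0.002, 0.344], [0.708, 0.496, -0.502, -0.354], [-0.413, -0.286, -0.865, 1.568], [0.0, 0.0, 0.0, 1.0]]
top [[525.6, 0.0, 270.9], [0.0, 525.6, 207.3], [0.0, 0.0, 1.0]] [[0.009, -1.0, 0.001, -0.047], [-0.997, -0.009, -0.078, 0.55], [0.078, 0.0, -0.997, 1.939], [0.0, 0.0, 0.0, 1.0]]
{'time': 0.1, 'qpos': array([-1.56271885e+00,  1.04635655e-01,  9.65462343e-02,  1.56386442e+00,
        1.32232097e-05,  1.35310181e+00]), 'qd': array([-4.03907032e-05, -7.69210923e-04,  2.48418369e-03,  9.38362627e-04,
        1.34884235e-03,  2.08810490e-03]), 'joint_torque': array([ 5.58252083e-03, -5.58207107e+01,  5.04720819e+01,  1.30472600e-02,
       -3.47577225e-04,  2.24934064e-05]), 'ee_pos': array([ 0.13432946, -0.58448012,  0.23060193]), 'orientation': array([-3.12045439e+00, -3.53759541e-01, -2.10796315e-04]), 'ft_force': array([ 0.44532714, -0.53647588, -1.22508148]), 'torque': array([-0.0055391 , -0.00689674, -0.04489017]), 'grip_force': 0.0, 'finger_gap': 1.0012940778465411} -0.0187
```

View pics/scene0.png

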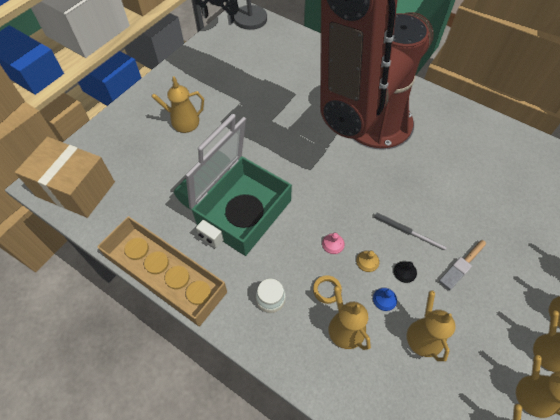

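View pics/top0.png

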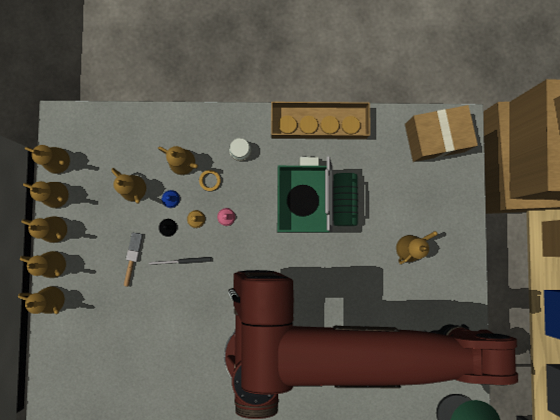

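The scene shows four loose dome shapes in the top view: brass (196,218), pink (227,216), blue (171,198) and black (168,227). There are also brass discs in the tray at (289–355,124). Only the one at (196,218), or (368,258) in the scene view, is brass, loose and standing by itself. I'll confirm it in a crop.

```bash
cat > h.py <<'E'
from rig import arm
import numpy as np,cv2
def cam(n):
    i=arm.camera_info(n); return np.array(i["intrinsics"]),np.array(i["camera_from_world"])
def ray(n,uv,c=None):
    K,T=c or cam(n); R,t=T[:3,:3],T[:3,3]
    d=R.T@np.linalg.solve(K,[uv[0],uv[1],1]); return -R.T@t,d/np.linalg.norm(d)
def onz(n,uv,z,c=None):
    o,d=ray(n,uv,c); return o+d*(z-o[2])/d[2]
def tri(rays):
    A=sum(np.eye(3)-np.outer(d,d) for o,d in rays); b=sum((np.eye(3)-np.outer(d,d))@o for o,d in rays)
    p=np.linalg.solve(A,b); return p,[np.linalg.norm(np.cross(p-o,d)) for o,d in rays]
def proj(n,p,c=None):
    K,T=c or cam(n); q=K@(T[:3,:3]@np.asarray(p)+T[:3,3]); return q[:2]/q[2]
E
python3 - <<'E'
from h import *
t=cv2.imread("pics/top0.png");s=cv2.imread("pics/scene0.png")
a=cv2.resize(t[140:250,150:370],None,fx=3.6,fy=3.6,interpolation=cv2.INTER_CUBIC)[:396,:792]
b=cv2.resize(s[110:260,170:310],None,fx=4,fy=4,interpolation=cv2.INTER_CUBIC)
cv2.imwrite("pics/c1.png",a);cv2.imwrite("pics/c2.png",cv2.resize(b,(560,600)))
# brass contours near dome
for n,im,(u,v) in(("top",t,(196,218)),("scene",s,(368,258))):
    h=cv2.cvtColor(im,cv2.COLOR_BGR2HSV); m=cv2.inRange(h,(10,110,50),(30,255,255))
    k,l,st,c=cv2.connectedComponentsWithStats(m); i=l[v,u]; print(n,i,st[i],c[i])
    g=cv2.inRange(h,(60,80,20),(95,255,255)); k,l,st,c=cv2.connectedComponentsWithStats(g)
    print([ (x.tolist(),y.round(1).tolist()) for x,y in zip(st[1:],c[1:]) if x[4]>200])
E
```

```text
top 21 [187 210  18  18 238] [195.34033613 218.6302521 ]
[([278, 166, 51, 66, 2363], [300.9, 198.2]), ([334, 173, 23, 14, 294], [345.1, 179.3]), ([334, 194, 24, 18, 369], [345.0, 202.5]), ([334, 213, 23, 13, 286], [345.0, 218.7]), ([451, 400, 49, 20, 708], [474.6, 411.4])]
scene 665 [357 251  22  21 367] [367.5013624  260.91825613]
[([305, 0, 16, 32, 429], [312.6, 14.4]), ([396, 0, 59, 71, 1263], [429.1, 17.2]), ([0, 9, 41, 27, 487], [24.4, 22.9]), ([192, 157, 99, 99, 4313], [243.9, 202.4]), ([175, 179, 14, 29, 219], [182.0, 193.0])]
```

View pics/c1.png

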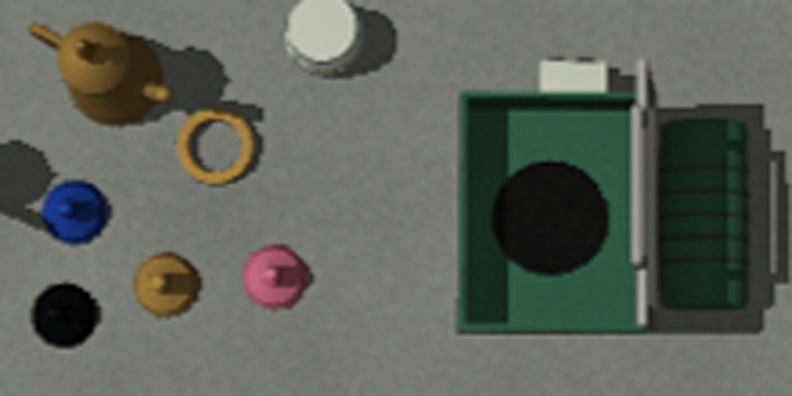

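View pics/c2.png

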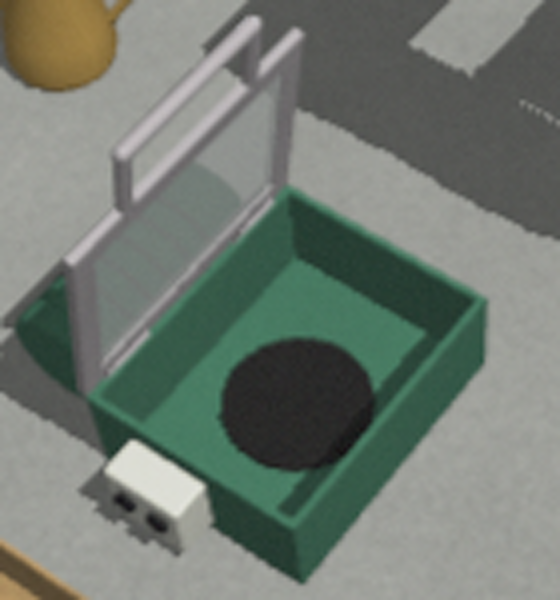

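The crop confirms the target: brass lid at top pixel (196,219), with pink, blue and black look-alikes around it. The pad is at about (303,200) in the top view. The guard's bar runs (327,169)–(327,214) in top and (200,148)–(233,115) in scene.

Run:
```python
from h import *
t=cv2.imread("pics/top0.png");s=cv2.imread("pics/scene0.png")
P={}
for n,im,(u,v) in(("top",t,(303,200)),("scene",s,(244,210))):
    m=cv2.inRange(im,(0,0,0),(48,48,48)); k,l,st,c=cv2.connectedComponentsWithStats(m); i=l[v,u]
    cs=max(cv2.findContours((l==i).astype('uint8'),0,2)[0],key=cv2.contourArea); e=cv2.fitEllipse(cv2.convexHull(cs)); print(n,st[i],e, "pad",onz(n,e[0],.014).round(4))
for n,c in(("top",(195.34,218.63)),("scene",(367.5,260.9))): print("dome", [onz(n,c,z).round(4).tolist() for z in(.005,.012,.02)])
# finial tops: brightest? skip. corners of rim
h=cv2.cvtColor(t,cv2.COLOR_BGR2HSV)
for uv in((277.5,165.5),(277.2,232)): print("rim",onz("top",uv,.09).round(4))
for uv in((150+485/4-130,0),):pass
for uv in((170+487/4,110+300/4),(170+303/4,110+520/4),(170+92/4,110+398/4),(170+288/4,110+187/4)): print("rim s",onz("scene",uv,.09).round(4))
a=tri([ray("top",(327.2,168.8)),ray("scene",(200.2,148.8))]);b=tri([ray("top",(327.2,213.4)),ray("scene",(233,115.3))])
print("bar",a,b,np.linalg.norm(a[0]-b[0]))
```

```text
top [ 280  167   46   62 1526] ((295.4974670410156, 190.80860900878906), (53.444095611572266, 81.63277435302734), 30.269485473632812) pad [ 0.6137 -0.1345  0.014 ]
scene [226 195  38  32 945] ((244.03082275390625, 210.91696166992188), (32.05026626586914, 37.47773361206055), 83.21092987060547) pad [ 0.5809 -0.1564  0.014 ]
dome [[0.5063, 0.2407, 0.005], [0.5059, 0.2397, 0.012], [0.5055, 0.2386, 0.02]]
dome [[0.5055, 0.2411, 0.005], [0.509, 0.2417, 0.012], [0.513, 0.2424, 0.02]]
rim [ 0.6969 -0.0652  0.09  ]
rim [ 0.4561 -0.066   0.09  ]
rim s [ 0.4595 -0.0617  0.09  ]
rim s [ 0.6873 -0.0619  0.09  ]
rim s [ 0.6958 -0.2483  0.09  ]
rim s [ 0.4603 -0.2497  0.09  ]
bar (array([ 0.64609035, -0.21601579,  0.33812531]), [np.float64(0.0033885632886780587), np.float64(0.0033885632886779126)]) (array([ 0.50797489, -0.21916738,  0.33271185]), [np.float64(0.00016774330779200148), np.float64(0.00016774330779203387)]) 0.13825743254661133
```

Measurements agree across the views:
- **Case:** centre about (0.577,-0.157), with its +x along world -y.
- **Bar:** (0.577,-0.2175,0.336), 0.248 m from the hinge, so the guard is at about 1.43 rad.
- **Lid:** about (0.506,0.241).

I'll raise the tool and turn it first.

Emit:
jog_arm:
  steps:
    - [[0,0,-0.017],[0,0,-0.0778],0.6]
    - [[0,0,-0.017],[0,0,-0.0778],0.6]
    - [[0,0,-0.017],[0,0,-0.0778],0.6]
    - [[0,0,-0.017],[0,0,-0.0778],0.6]
    - [[0,0,-0.017],[0,0,-0.0778],0.6]
    - [[0,0,-0.017],[0,0,-0.0778],0.6]
    - [[0,0,-0.017],[0,0,-0.0778],0.6]
    - [[0,0,-0.017],[0,0,-0.0778],0.6]
    - [[0,0,-0.017],[0,0,-0.0778],0.6]
    - [[0,0,-0.017],[0,0,-0.0778],0.6]
    - [[0,0,-0.017],[0,0,-0.0778],0.6]

```text
time: 1.02
ee_pos: [0.1343, -0.5846, 0.4187]
orientation: [-2.215, -2.227, -0.001]
ft_force: [0.4, -0.8, -0.2]
finger_gap: 0.601
grip_force: 0.0
```

Emit:
jog_arm:
  steps:
    - [[0.032,0.022,0],[0,0,0],0.6]
    - [[0.032,0.022,0],[0,0,0],0.6]
    - [[0.032,0.022,0],[0,0,0],0.6]
    - [[0.032,0.022,0],[0,0,0],0.6]
    - [[0.032,0.022,0],[0,0,0],0.6]
    - [[0.032,0.022,0],[0,0,0],0.6]
    - [[0.032,0.022,0],[0,0,0],0.6]
    - [[0.032,0.022,0],[0,0,0],0.6]
    - [[0.032,0.022,0],[0,0,0],0.6]
    - [[0.032,0.022,0],[0,0,0],0.6]
    - [[0.032,0.022,0],[0,0,0],0.6]
    - [[0.032,0.022,0],[0,0,0],0.6]

```text
time: 2.02
ee_pos: [0.3992, -0.1992, 0.4182]
orientation: [2.222, 2.22, -0.0]
ft_force: [0.1, -1.1, 0.9]
finger_gap: 0.605
grip_force: 0.0
```

Emit:
jog_arm:
  steps:
    - [[0.036,0.009,0.018],[0,0,0],0.6]
    - [[0.036,0.009,0.018],[0,0,0],0.6]
    - [[0.036,0.009,0.018],[0,0,0],0.6]
    - [[0.036,0.009,0.018],[0,0,0],0.6]
    - [[0.036,0.009,0.018],[0,0,0],0.6]
    - [[0.036,0.009,0.018],[0,0,0],0.6]
    - [[0.036,0.009,0.018],[0,0,0],0.6]
    - [[0.036,0.009,0.018],[0,0,0],0.6]
    - [[0.036,0.009,0.018],[0,0,0],0.6]
    - [[0.036,0.009,0.018],[0,0,0],0.6]
    - [[0.036,0.009,0.018],[0,0,0],0.6]
    - [[0,0,0],[0,0,0],0.6]

```text
time: 3.02
ee_pos: [0.4963, 0.1998, 0.2153]
orientation: [-2.214, -2.222, 0.006]
ft_force: [-0.7, 0.5, 0.1]
finger_gap: 0.601
grip_force: 0.0
```

Run:
```python
from h import *
c=cam("wrist"); s=arm.read_state(); im=arm.capture("wrist"); cv2.imwrite("pics/w1.png",im)
print(s["ee_pos"],s["orientation"])
for z in(0,.047,.062): print(z,proj("wrist",(.506,.241,z),c))
top=arm.capture("top"); cv2.imwrite("pics/t1.png",cv2.resize(top[60:330,100:420],None,fx=2,fy=2))
h=cv2.cvtColor(im,cv2.COLOR_BGR2HSV); m=cv2.inRange(h,(10,110,50),(30,255,255))
k,l,st,ce=cv2.connectedComponentsWithStats(m)
for x,y in zip(st[1:],ce[1:]):
    if x[4]>300: print(x,y,onz("wrist",y,.01,c))
```

```text
[0.4962622  0.19979175 0.21534539] [-2.21392245 -2.22224338  0.00573368]
0 [293.7891117  137.39002797]
0.047 [295.19532806 142.10339986]
0.062 [295.73569832 143.91461898]
[ 471   15   89  158 9093] [522.69350049  81.60211151] [0.71478752 0.29336329 0.01      ]
[ 258  103   67   69 3646] [290.96516731 136.81980252] [0.50301147 0.24236996 0.01      ]
[ 395  150   84   80 3175] [437.45417323 189.35937008] [0.64988639 0.19167231 0.01      ]
```

View pics/w1.png

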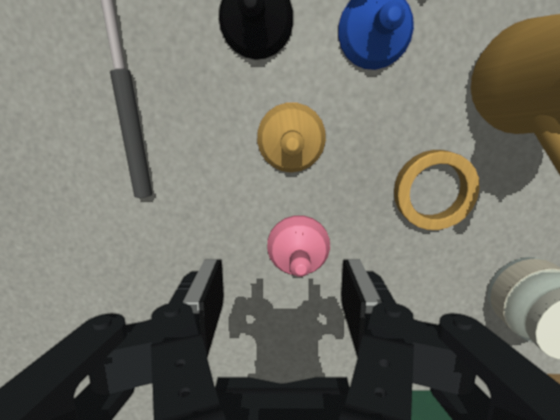

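Wrist view: the brass lid sits at (291,137) with its finial at (292,143). Pink is in front at (299,245), black and blue behind, and the ring to the right. The lid is at about x=0.504, y=0.241, matching the first measurement within 2–3 mm. I'll move to the pre-grasp and tilt 15° so the hand leans away from the guard later.

Emit:
jog_arm:
  steps:
    - [[0.0223,0.0027,0.0223],[0,0,0],0.6]
    - [[0.0223,0.0027,0.0223],[0,0,0],0.6]
    - [[0.0223,0.0027,0.0223],[0,0,0],0.6]
    - [[0,0,0],[0,-0.0556,0],0.6]
    - [[0,0,0],[0,-0.0556,0],0.6]
    - [[0,0,0],[0,-0.0556,0],0.6]
    - [[0,0,0],[0,0,0],0.6]

```text
time: 3.7
ee_pos: [0.5059, 0.262, 0.1529]
orientation: [2.079, 2.08, -0.28]
ft_force: [0.3, 1.0, 0.2]
finger_gap: 0.602
grip_force: 0.0
```

```bash
cat >> h.py <<'E'
from scipy.spatial.transform import Rotation as Ro
def to(p,R=None):
    s=arm.read_state(); R0=Ro.from_rotvec(s["orientation"]); print("pos",s["ee_pos"].round(4),"F",s["ft_force"].round(1),"gap",round(s["finger_gap"],3))
    print("shift tool",R0.inv().apply(np.asarray(p)-s["ee_pos"]).round(4)); print("axes cols",R0.as_matrix().round(3).tolist())
    if R is not None: print("turn share",((R0.inv()*Ro.from_matrix(R)).as_rotvec()/(np.pi/2)).round(4))
c,s_=np.cos(np.radians(15)),np.sin(np.radians(15))
RT=np.array([[0,1,0],[c,0,-s_],[-s_,0,-c]])   # tilted, closing along world x
RB=np.array([[-1,0,0],[0,1,0],[0,0,-1.]])     # straight down, closing along world y
E
python3 - <<'E'
from h import *
to((.504,.2362,.032),RT)
E
```

```text
pos [0.5059 0.262  0.1529] F [0.3 1.  0.2] gap 0.602
shift tool [ 0.007  -0.0017  0.1234]
axes cols [[-0.001, 1.0, -0.001], [0.965, 0.0, -0.264], [-0.264, -0.001, -0.965]]
turn share [-0.0007  0.0031  0.0004]
```

Emit:
jog_arm:
  steps:
    - [[0.0035,-0.0008,0.02],[0,0,0],0.6]
    - [[0.0035,-0.0008,0.02],[0,0,0],0.6]
    - [[0,0,0.02],[0,0,0],0.6]
    - [[0,0,0.02],[0,0,0],0.6]
    - [[0,0,0.018],[0,0,0],0.6]
    - [[0,0,0.015],[0,0,0],0.6]
    - [[0,0,0.0105],[0,0,0],0.6]
    - [[0,0,0],[0,0,0],0.6]
    - [[0,0,0],[0,0,0],0.6]

```text
time: 4.45
ee_pos: [0.5047, 0.2359, 0.0328]
orientation: [2.084, 2.08, -0.274]
ft_force: [-0.8, -0.5, -0.2]
finger_gap: 0.598
grip_force: 0.0
```

Run:
```python
from h import *
to((.504,.2362,.032),RT)
c=cam("wrist"); im=arm.capture("wrist"); cv2.imwrite("pics/w2.png",im)
print(proj("wrist",(.504,.241,.056),c))
```

```text
pos [0.5047 0.2359 0.0328] F [-0.8 -0.5 -0.2] gap 0.598
shift tool [ 0.0005 -0.0007  0.0007]
axes cols [[0.002, 1.0, -0.0], [0.966, -0.002, -0.258], [-0.258, 0.0, -0.966]]
turn share [-0.0002 -0.0004 -0.0012]
[280.96726446 307.19408066]
```

View pics/w2.png

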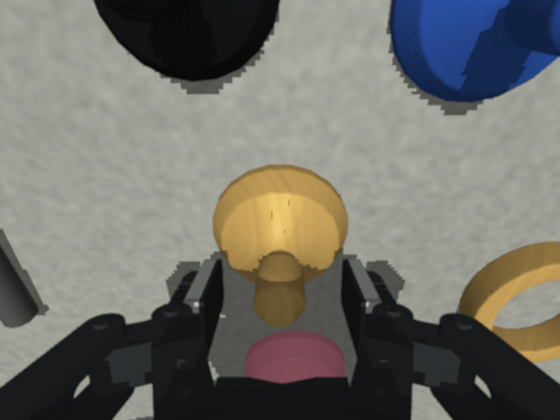

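The finial at (279,303) lies centred between the pads, as predicted (281,307). I'll close.

Emit:
jog_arm:
  steps:
    - [[0,0,0],[0,0,0],0.4]
    - [[0,0,0],[0,0,0],0.25]
    - [[0,0,0],[0,0,0],0.1]
    - [[0,0,0],[0,0,0],0]
    - [[0,0,0],[0,0,0],0]
    - [[0,0,0],[0,0,0],0]
    - [[0,0,0],[0,0,0],0]
    - [[0,0,0],[0,0,0],0]

```text
time: 5.17
ee_pos: [0.5051, 0.237, 0.0334]
orientation: [2.082, 2.081, -0.272]
ft_force: [-0.8, -0.3, 5.4]
finger_gap: 0.211
grip_force: 58.7
```

Run:
```python
from h import *
to((.504,.236,.232),RT)
c=cam("wrist"); im=arm.capture("wrist"); cv2.imwrite("pics/w3.png",im)
```

```text
pos [0.5051 0.237  0.0334] F [-0.8 -0.3  5.4] gap 0.211
shift tool [-0.0524 -0.0008 -0.1916]
axes cols [[0.001, 1.0, 0.002], [0.966, -0.0, -0.259], [-0.259, 0.002, -0.966]]
turn share [ 0.001  -0.0001 -0.0004]
```

Emit:
jog_arm:
  steps:
    - [[-0.0013,0,-0.0048],[0,0,0],0]
    - [[-0.0026,0,-0.0097],[0,0,0],0]
    - [[-0.0052,0,-0.0193],[0,0,0],0]
    - [[-0.0052,0,-0.0193],[0,0,0],0]
    - [[-0.0052,0,-0.0193],[0,0,0],0]
    - [[-0.0052,0,-0.0193],[0,0,0],0]
    - [[-0.0052,0,-0.0193],[0,0,0],0]
    - [[-0.0052,0,-0.0193],[0,0,0],0]
    - [[-0.0052,0,-0.0193],[0,0,0],0]
    - [[-0.0026,0,-0.0097],[0,0,0],0]
    - [[0,0,0],[0,0,0],0]

```text
time: 6.13
ee_pos: [0.5055, 0.2369, 0.2001]
orientation: [2.082, 2.08, -0.269]
ft_force: [1.1, 0.5, -1.2]
finger_gap: 0.211
grip_force: 58.9
```

Run:
```python
from h import *
to((.577,-.1615,.20),RT)
```

```text
pos [0.5055 0.2369 0.2001] F [ 1.1  0.5 -1.2] gap 0.211
shift tool [-0.3847  0.0718  0.1031]
axes cols [[0.002, 1.0, 0.003], [0.966, -0.001, -0.258], [-0.258, 0.004, -0.966]]
turn share [ 0.0022 -0.0006 -0.001 ]
```

Emit:
jog_arm:
  steps:
    - [[-0.01,0.0018,0.0027],[0,0,0],0]
    - [[-0.0192,0.0036,0.0052],[0,0,0],0]
    - [[-0.025,0.0047,0.0067],[0,0,0],0]
    - [[-0.025,0.0047,0.0067],[0,0,0],0]
    - [[-0.025,0.0047,0.0067],[0,0,0],0]
    - [[-0.025,0.0047,0.0067],[0,0,0],0]
    - [[-0.025,0.0047,0.0067],[0,0,0],0]
    - [[-0.025,0.0047,0.0067],[0,0,0],0]
    - [[-0.025,0.0047,0.0067],[0,0,0],0]
    - [[-0.025,0.0047,0.0067],[0,0,0],0]
    - [[-0.025,0.0047,0.0067],[0,0,0],0]
    - [[-0.025,0.0047,0.0067],[0,0,0],0]

```text
time: 7.13
ee_pos: [0.5555, -0.0545, 0.1952]
orientation: [2.084, 2.082, -0.277]
ft_force: [0.2, 0.4, -1.7]
finger_gap: 0.214
grip_force: 58.8
```

Emit:
jog_arm:
  steps:
    - [[-0.025,0.0047,0.0067],[0,0,0],0]
    - [[-0.025,0.0047,0.0067],[0,0,0],0]
    - [[-0.025,0.0047,0.0067],[0,0,0],0]
    - [[-0.018,0.0034,0.0048],[0,0,0],0]
    - [[-0.01,0.0018,0.0027],[0,0,0],0]
    - [[0,0,0],[0,0,0],0]
    - [[0,0,0],[0,0,0],0]

```text
time: 7.72
ee_pos: [0.575, -0.1593, 0.1961]
orientation: [2.084, 2.082, -0.276]
ft_force: [0.3, -0.2, -1.7]
finger_gap: 0.21
grip_force: 58.8
```

Run:
```python
from h import *
to((.577,-.1615,.2),RT)
c=cam("wrist"); im=arm.capture("wrist"); cv2.imwrite("pics/w4.png",im)
t=arm.capture("top");s=arm.capture("scene")
a=cv2.resize(s[90:270,150:330],(400,400)); b=cv2.resize(im,(400,300)); o=np.zeros((400,800,3),'uint8'); o[:,:400]=a;o[:300,400:]=b
cv2.imwrite("pics/m4.png",o)
```

```text
pos [ 0.575  -0.1593  0.1961] F [ 0.3 -0.2 -1.7] gap 0.21
shift tool [-0.0031  0.002  -0.0033]
axes cols [[0.001, 1.0, -0.002], [0.966, -0.002, -0.258], [-0.258, -0.002, -0.966]]
turn share [-0.0014 -0.0004 -0.0007]
```

View pics/m4.png

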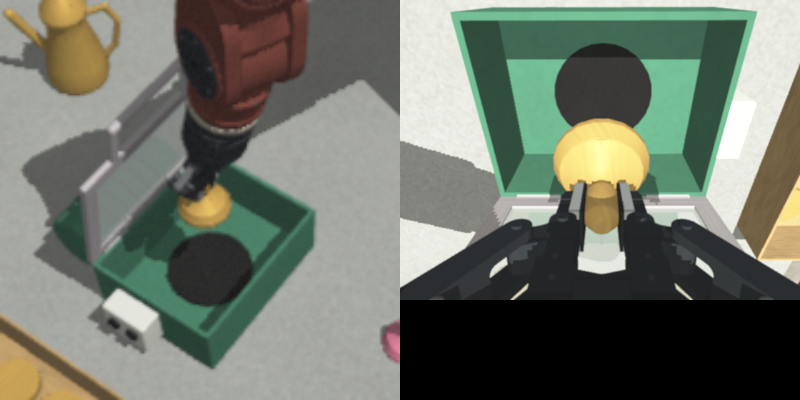

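The lid is held upright over the box, at (601,165) in the wrist half, in line with the pad at (603,93). The guard is clear of the arm. I'll check the pad centre from this view and plan the descent.

Run:
```python
from h import *
im=cv2.imread("pics/w4.png"); c=cam("wrist")
m=cv2.inRange(im,(0,0,0),(75,75,75))&~cv2.inRange(cv2.cvtColor(im,cv2.COLOR_BGR2HSV),(50,70,0),(100,255,255)); m[185:]=0
k,l,st,ce=cv2.connectedComponentsWithStats(m); i=l[110,284]; print(st[i])
v,u=np.where(l==i)
pts=[]
for r in range(v.min()+2,165,4):
    q=u[v==r]; pts+= [onz("wrist",(q.min(),r),.014,c)[:2],onz("wrist",(q.max(),r),.014,c)[:2]]
pts=np.array(pts); A=np.c_[2*pts,np.ones(len(pts))]; x=np.linalg.lstsq(A,(pts**2).sum(1),rcond=None)[0]
print("pad",x[:2],"r",np.sqrt(x[2]+x[:2]@x[:2]))
print("top pad",onz("top",(302.8,200.3),.014))
to((.577,-.1615,.049),RT)
```

```text
[  218    61   133   118 12191]
pad [ 0.57677775 -0.15650741] r 0.057935307360570724
top pad [ 0.57811486 -0.16201849  0.014     ]
pos [ 0.5756 -0.1583  0.1969] F [ 1.2  0.  -1.1] gap 0.21
shift tool [0.0352 0.0015 0.1437]
axes cols [[-0.001, 1.0, -0.0], [0.966, 0.0, -0.259], [-0.259, -0.001, -0.966]]
turn share [-0.0003 -0.0001  0.0003]
```

Emit:
jog_arm:
  steps:
    - [[-0.004,0.0015,0.001],[0,0,0],0]
    - [[0.0026,0,0.0097],[0,0,0],0]
    - [[0.0052,0,0.0193],[0,0,0],0]
    - [[0.0052,0,0.0193],[0,0,0],0]
    - [[0.0052,0,0.0193],[0,0,0],0]
    - [[0.0052,0,0.0193],[0,0,0],0]
    - [[0.0052,0,0.0193],[0,0,0],0]
    - [[0.0039,0,0.0145],[0,0,0],0]
    - [[0.0026,0,0.0097],[0,0,0],0]
    - [[0,0,0],[0,0,0],0]
    - [[0,0,0],[0,0,0],0]

```text
time: 8.78
ee_pos: [0.5771, -0.1631, 0.062]
orientation: [2.082, 2.082, -0.275]
ft_force: [-0.3, -0.2, -1.9]
finger_gap: 0.208
grip_force: 58.8
```

Run:
```python
from h import *
to((.577,-.1625,.0480),RT)
```

```text
pos [ 0.5771 -0.1631  0.062 ] F [-0.3 -0.2 -1.9] gap 0.208
shift tool [ 0.0042 -0.0001  0.0134]
axes cols [[0.0, 1.0, -0.001], [0.966, -0.0, -0.259], [-0.259, -0.001, -0.966]]
turn share [-0.0005  0.0001 -0.0002]
```

Emit:
jog_arm:
  steps:
    - [[0.001,0,0.0039],[0,0,0],0]
    - [[0.001,0,0.0039],[0,0,0],0]
    - [[0.0008,0,0.0029],[0,0,0],0]
    - [[0.0004,0,0.0015],[0,0,0],0]
    - [[0,0,0],[0,0,0],0]
    - [[0,0,0],[0,0,0],0]

```text
time: 9.28
ee_pos: [0.5774, -0.1634, 0.0497]
orientation: [2.082, 2.081, -0.274]
ft_force: [-0.7, -0.3, -1.4]
finger_gap: 0.21
grip_force: 58.9
```

Two millimetres above the expected contact height. I'll step down until the force shows contact.

Emit:
jog_arm:
  steps:
    - [[0.0003,0,0.001],[0,0,0],0]
    - [[0.0001,0,0.0005],[0,0,0],0]
    - [[0.0001,0,0.0005],[0,0,0],0]
    - [[0,0,0],[0,0,0],0]
    - [[0,0,0],[0,0,0],0]

```text
time: 9.7
ee_pos: [0.5773, -0.1634, 0.0476]
orientation: [2.082, 2.081, -0.274]
ft_force: [1.0, 0.3, -2.7]
finger_gap: 0.213
grip_force: 58.9
```

Emit:
jog_arm:
  steps:
    - [[0.0001,0,0.0005],[0,0,0],0]
    - [[0.0001,0,0.0005],[0,0,0],0]
    - [[0,0,0],[0,0,0],0]

```text
time: 9.95
ee_pos: [0.5775, -0.1637, 0.0474]
orientation: [2.082, 2.08, -0.275]
ft_force: [-3.4, 0.5, 5.5]
finger_gap: 0.21
grip_force: 59.5
```

Contact at 5.5 N, so I'll release.

Emit:
jog_arm:
  steps:
    - [[0,0,0],[0,0,0],0.25]
    - [[0,0,0],[0,0,0],0.3]
    - [[0,0,0],[0,0,0],0.4]
    - [[0,0,0],[0,0,0],0.5]
    - [[0,0,0],[0,0,0],0.6]
    - [[0,0,0],[0,0,0],0.6]
    - [[0,0,0],[0,0,0],0.6]

```text
time: 10.53
ee_pos: [0.5774, -0.1635, 0.0466]
orientation: [2.082, 2.081, -0.274]
ft_force: [0.2, 0.5, -0.1]
finger_gap: 0.6
grip_force: 0.0
```

Run:
```python
from h import *
to((.577,-.04,.40),RT)
```

```text
pos [ 0.5774 -0.1635  0.0466] F [ 0.2  0.5 -0.1] gap 0.6
shift tool [ 0.0277 -0.0004 -0.3734]
axes cols [[0.001, 1.0, -0.0], [0.966, -0.001, -0.259], [-0.259, 0.0, -0.966]]
turn share [-0.0001  0.0002 -0.0004]
```

Emit:
jog_arm:
  steps:
    - [[0,0,-0.01],[0,0,0],0.6]
    - [[0,0,-0.015],[0,0,0],0.6]
    - [[0,0,-0.025],[0,0,0],0.6]
    - [[0,0,-0.035],[0,0,0],0.6]
    - [[0,0,-0.035],[0,0,0],0.6]
    - [[0,0,-0.035],[0,0,0],0.6]
    - [[0,0,-0.035],[0,0,0],0.6]
    - [[0,0,-0.035],[0,0,0],0.6]
    - [[0,0,-0.035],[0,0,0],0.6]
    - [[0,0,-0.035],[0,0,0],0.6]
    - [[0,0,-0.035],[0,0,0],0.6]
    - [[0,0,-0.035],[0,0,0],0.6]

```text
time: 11.53
ee_pos: [0.5768, -0.0682, 0.4018]
orientation: [2.082, 2.08, -0.274]
ft_force: [0.7, -0.2, -0.4]
finger_gap: 0.606
grip_force: 0.0
```

Run:
```python
from h import *
to((.577,-.2175,.42),RB)
c=cam("wrist"); im=arm.capture("wrist"); s=arm.capture("scene")
b=s[90:270,150:330]; o=np.zeros((420,800,3),'uint8'); o[:400,:400]=cv2.resize(b,(400,400)); o[:300,400:]=cv2.resize(im,(400,300)); cv2.imwrite("pics/w5.png",im); cv2.imwrite("pics/m5.png",o)
```

```text
pos [ 0.5768 -0.0682  0.4018] F [ 0.7 -0.2 -0.4] gap 0.606
shift tool [-0.1489  0.0003  0.0211]
axes cols [[0.001, 1.0, 0.001], [0.966, -0.001, -0.259], [-0.259, 0.001, -0.966]]
turn share [-0.1306  0.1316 -0.9942]
```

View pics/m5.png

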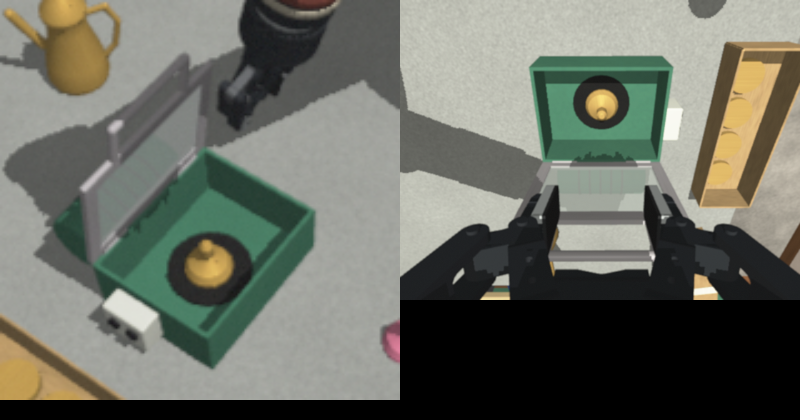

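The lid stands upright in the middle of the black pad (scene (208,265), wrist (600,103)). The bar appears at wrist row ~255. I'll turn the tool straight down with the closing line across the bar.

Emit:
jog_arm:
  steps:
    - [[0,0,-0.02],[0,0.0556,0],0.6]
    - [[0,0,-0.02],[0,0.0556,0],0.6]
    - [[0,0,0],[0,0.0556,0],0.6]
    - [[0,0,0],[0,0,-0.0769],0.6]
    - [[0,0,0],[0,0,-0.0769],0.6]
    - [[0,0,0],[0,0,-0.0769],0.6]
    - [[0,0,0],[0,0,-0.0769],0.6]
    - [[0,0,0],[0,0,-0.0769],0.6]
    - [[0,0,0],[0,0,-0.0769],0.6]
    - [[0,0,0],[0,0,-0.0769],0.6]
    - [[0,0,0],[0,0,-0.0769],0.6]
    - [[0,0,0],[0,0,-0.0769],0.6]

```text
time: 12.63
ee_pos: [0.5771, -0.0601, 0.4385]
orientation: [0.744, 3.052, -0.0]
ft_force: [-0.7, -0.5, -0.6]
finger_gap: 0.603
grip_force: 0.0
```

Emit:
jog_arm:
  steps:
    - [[0,0,0],[0,0,-0.0769],0.6]
    - [[0,0,0],[0,0,-0.0769],0.6]
    - [[0,0,0],[0,0,-0.0769],0.6]
    - [[0,0,0],[0,0,-0.0769],0.6]
    - [[0,0,0],[0,0,0],0.6]

```text
time: 13.05
ee_pos: [0.5772, -0.0602, 0.4385]
orientation: [-0.007, 3.141, -0.0]
ft_force: [-0.6, -0.4, 0.4]
finger_gap: 0.597
grip_force: 0.0
```

Run:
```python
from h import *
to((.577,-.2175,.42),RB)
c=cam("wrist"); im=arm.capture("wrist"); cv2.imwrite("pics/w6.png",im)
for x in(.512,.642): print(proj("wrist",(x,-.2175,.336),c))
```

```text
pos [ 0.5772 -0.0602  0.4385] F [-0.6 -0.4  0.4] gap 0.597
shift tool [ 0.0009 -0.1573  0.0185]
axes cols [[-1.0, -0.004, 0.0], [-0.004, 1.0, -0.0], [-0.0, -0.0, -1.0]]
turn share [-0.0002  0.0001  0.0028]
[ 45.89325294 115.2591588 ]
[ 76.77782239 290.47328109]
```

View pics/w6.png

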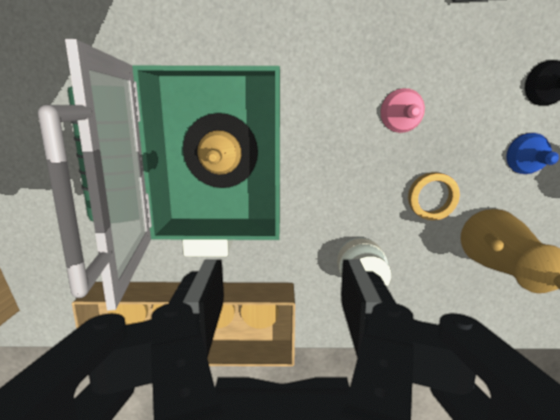

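Bar centreline runs (51,117)–(80,287), about 4 px right of the prediction. The lid is centred on the pad at (218,152). I'll refine the bar position using the hinge radius.

Run:
```python
from h import *
from scipy.optimize import brentq
c=cam("wrist"); o,d=ray("wrist",(65.3,202),c)
for hy in(-.252,-.255): 
    t=brentq(lambda t:np.hypot((o+t*d)[1]-hy,(o+t*d)[2]-.09)-.25,.05,.4) if 1 else 0
    print(hy,(o+t*d).round(4))
print([onz("wrist",(65.3,202),z,c).round(4) for z in(.33,.336,.34)])
print(tri([(o,d),ray("top",(327.2,191.1))]))
```

```text
-0.252 [ 0.5702 -0.2138  0.3371]
-0.255 [ 0.5703 -0.2141  0.3366]
[array([ 0.5721, -0.2183,  0.33  ]), array([ 0.5705, -0.2145,  0.336 ]), array([ 0.5694, -0.212 ,  0.34  ])]
(array([ 0.57642467, -0.22097739,  0.32464421]), [np.float64(0.0029327018413165752), np.float64(0.0029327018413164777)])
```

Emit:
jog_arm:
  steps:
    - [[0,-0.031,0],[0,0,0],0.6]
    - [[0,-0.031,0],[0,0,0],0.6]
    - [[0,-0.031,0],[0,0,0],0.6]
    - [[0,-0.031,0],[0,0,0],0.6]
    - [[0,-0.031,0],[0,0,0],0.6]
    - [[0,0,0.02],[0,0,0],0.6]
    - [[0,0,0.02],[0,0,0],0.6]
    - [[0,0,0.02],[0,0,0],0.6]
    - [[0,0,0],[0,0,0],0.6]

```text
time: 13.85
ee_pos: [0.5762, -0.2149, 0.3736]
orientation: [-0.009, -3.136, -0.005]
ft_force: [1.0, 0.3, -1.2]
finger_gap: 0.604
grip_force: 0.0
```

Run:
```python
from h import *
to((.576,-.215,.32),RB)
c=cam("wrist"); im=arm.capture("wrist"); cv2.imwrite("pics/w7.png",im)
for x in(.511,.576): print(proj("wrist",(x,-.215,.337),c))
```

```text
pos [ 0.5762 -0.2149  0.3736] F [ 1.   0.3 -1.2] gap 0.604
shift tool [-0.0001 -0.0003  0.0536]
axes cols [[-1.0, 0.006, -0.005], [0.006, 1.0, 0.003], [0.006, 0.003, -1.0]]
turn share [ 0.0022 -0.0035 -0.0038]
[281.54630353 121.27395788]
[282.10596774 245.48503378]
```

View pics/w7.png

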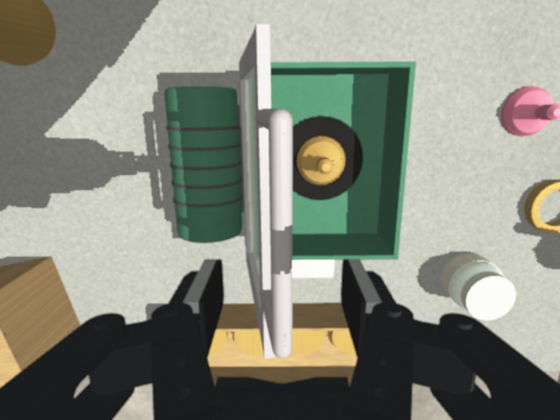

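The bar stands at column 281 as predicted, midway between the fingers. I'll descend and close.

Emit:
jog_arm:
  steps:
    - [[0,0,0.0178],[0,0,0],0.6]
    - [[0,0,0.0178],[0,0,0],0.6]
    - [[0,0,0.0178],[0,0,0],0.6]
    - [[0,0,0],[0,0,0],0.4]
    - [[0,0,0],[0,0,0],0.2]
    - [[0,0,0],[0,0,0],0.1]
    - [[0,0,0],[0,0,0],0]
    - [[0,0,0],[0,0,0],0]
    - [[0,0,0],[0,0,0],0]
    - [[0,0,0],[0,0,0],0]

```text
time: 14.73
ee_pos: [0.5777, -0.2155, 0.3273]
orientation: [0.002, 3.139, -0.003]
ft_force: [-1.7, 1.6, 6.6]
finger_gap: 0.113
grip_force: 58.8
```

Run:
```python
from h import *
to((.576,-.215,.32),RB)
s=arm.read_state(); p=s["ee_pos"]; hy,hz=-.2515,.09
# bar centre in hand unknown in z: use radius .25
y=p[1]; a=np.arccos((y-hy)/.25); zb=hz+.25*np.sin(a); print("ang",a,"zbar",zb,"off",zb-p[2])
A=np.linspace(a,0,41); P=np.c_[hy+.25*np.cos(A),hz+.25*np.sin(A)]; D=np.diff(P,axis=0)
print("tool [y,z] mm:",[(round(1e3*q[0],1),round(-1e3*q[1],1)) for q in D])
```

```text
pos [ 0.5777 -0.2155  0.3273] F [-1.7  1.6  6.6] gap 0.113
shift tool [0.0017 0.0005 0.0073]
axes cols [[-1.0, 0.001, 0.003], [0.001, 1.0, -0.002], [-0.003, -0.002, -1.0]]
turn share [-0.0011  0.0018 -0.0009]
ang 1.4261246953828506 zbar 0.3373883248248649 off 0.010071018954225686
tool [y,z] mm: [(np.float64(8.8), np.float64(1.4)), (np.float64(8.7), np.float64(1.8)), (np.float64(8.7), np.float64(2.1)), (np.float64(8.6), np.float64(2.4)), (np.float64(8.5), np.float64(2.7)), (np.float64(8.4), np.float64(3.0)), (np.float64(8.3), np.float64(3.3)), (np.float64(8.2), np.float64(3.6)), (np.float64(8.0), np.float64(3.9)), (np.float64(7.9), np.float64(4.1)), (np.float64(7.7), np.float64(4.4)), (np.float64(7.6), np.float64(4.7)), (np.float64(7.4), np.float64(5.0)), (np.float64(7.2), np.float64(5.2)), (np.float64(7.0), np.float64(5.5)), (np.float64(6.8), np.float64(5.7)), (np.float64(6.6), np.float64(6.0)), (np.float64(6.4), np.float64(6.2)), (np.float64(6.2), np.float64(6.4)), (np.float64(5.9), np.float64(6.6)), (np.float64(5.7), np.float64(6.8)), (np.float64(5.5), np.float64(7.0)), (np.float64(5.2), np.float64(7.2)), (np.float64(4.9), np.float64(7.4)), (np.float64(4.7), np.float64(7.6)), (np.float64(4.4), np.float64(7.7)), (np.float64(4.1), np.float64(7.9)), (np.float64(3.8), np.float64(8.0)), (np.float64(3.6), np.float64(8.2)), (np.float64(3.3), np.float64(8.3)), (np.float64(3.0), np.float64(8.4)), (np.float64(2.7), np.float64(8.5)), (np.float64(2.4), np.float64(8.6)), (np.float64(2.0), np.float64(8.7)), (np.float64(1.7), np.float64(8.7)), (np.float64(1.4), np.float64(8.8)), (np.float64(1.1), np.float64(8.8)), (np.float64(0.8), np.float64(8.9)), (np.float64(0.5), np.float64(8.9)), (np.float64(0.2), np.float64(8.9))]
```

The grip is about 8 mm shallow toward the fingertips. I'll deepen it.

Emit:
jog_arm:
  steps:
    - [[0,0,0],[0,0,0],0.3]
    - [[0,0,0],[0,0,0],0.5]
    - [[0,0,0],[0,0,0],0.5]
    - [[0,0,0.004],[0,0,0],0.5]
    - [[0,0,0.005],[0,0,0],0.5]
    - [[0,0,0],[0,0,0],0.3]
    - [[0,0,0],[0,0,0],0.1]
    - [[0,0,0],[0,0,0],0]
    - [[0,0,0],[0,0,0],0]
    - [[0,0,0],[0,0,0],0]
    - [[0,0,0],[0,0,0],0]

```text
time: 15.65
ee_pos: [0.5771, -0.2152, 0.3156]
orientation: [-0.002, -3.141, -0.0]
ft_force: [-1.6, 0.3, -2.3]
finger_gap: 0.119
grip_force: 58.3
```

```bash
cat > arc.py <<'E'
from h import *
p=arm.read_state()["ee_pos"]; F=arm.read_state()["ft_force"]
hy,hz=-.2515,.09-.0218
a=np.arctan2(p[2]-hz,p[1]-hy); print("ang",a.round(3),"r",np.hypot(p[2]-hz,p[1]-hy).round(4),p.round(4),F.round(1))
T=a; pr=p[1:]
while T>0.001:
    n=min(6,max(1,round(T/.024))); T=max(0,T-.024*n) if T>.03 else 0
    q=np.array([hy+.25*np.cos(T),hz+.25*np.sin(T)]); d=(q-pr)/n; pr=q; print(n,"y %.4f z %.4f"%(d[0],-d[1]),"ang",round(T,3))
E
python3 arc.py
```

```text
ang 1.425 r 0.25 [ 0.5771 -0.2152  0.3156] [-1.6  0.3 -2.3]
6 y 0.0059 z 0.0013 ang 1.281
6 y 0.0056 z 0.0021 ang 1.137
6 y 0.0052 z 0.0029 ang 0.993
6 y 0.0048 z 0.0036 ang 0.849
6 y 0.0042 z 0.0043 ang 0.705
6 y 0.0035 z 0.0048 ang 0.561
6 y 0.0028 z 0.0053 ang 0.417
6 y 0.0020 z 0.0056 ang 0.273
6 y 0.0012 z 0.0059 ang 0.129
5 y 0.0004 z 0.0060 ang 0.009
1 y 0.0000 z 0.0023 ang 0
```

Emit:
jog_arm:
  steps:
    - [[0,0.0059,0.0013],[0,0,0],0]
    - [[0,0.0059,0.0013],[0,0,0],0]
    - [[0,0.0059,0.0013],[0,0,0],0]
    - [[0,0.0059,0.0013],[0,0,0],0]
    - [[0,0.0059,0.0013],[0,0,0],0]
    - [[0,0.0059,0.0013],[0,0,0],0]

```text
time: 16.15
ee_pos: [0.5771, -0.1793, 0.3076]
orientation: [-0.002, -3.141, 0.001]
ft_force: [-2.7, -3.8, -2.7]
finger_gap: 0.117
grip_force: 58.3
```

```bash
python3 arc.py
```

```text
ang 1.278 r 0.2501 [ 0.5771 -0.1793  0.3076] [-2.7 -3.8 -2.7]
6 y 0.0056 z 0.0021 ang 1.134
6 y 0.0052 z 0.0029 ang 0.99
6 y 0.0048 z 0.0036 ang 0.846
6 y 0.0042 z 0.0043 ang 0.702
6 y 0.0035 z 0.0048 ang 0.558
6 y 0.0028 z 0.0053 ang 0.414
6 y 0.0020 z 0.0056 ang 0.27
6 y 0.0012 z 0.0059 ang 0.126
5 y 0.0004 z 0.0060 ang 0.006
1 y 0.0000 z 0.0014 ang 0
```

Tracking the arc with small forces. Continuing.

Emit:
jog_arm:
  steps:
    - [[0,0.0056,0.0021],[0,0,0],0]
    - [[0,0.0056,0.0021],[0,0,0],0]
    - [[0,0.0056,0.0021],[0,0,0],0]
    - [[0,0.0056,0.0021],[0,0,0],0]
    - [[0,0.0056,0.0021],[0,0,0],0]
    - [[0,0.0056,0.0021],[0,0,0],0]
    - [[0,0.0052,0.0029],[0,0,0],0]
    - [[0,0.0052,0.0029],[0,0,0],0]
    - [[0,0.0052,0.0029],[0,0,0],0]
    - [[0,0.0052,0.0029],[0,0,0],0]
    - [[0,0.0052,0.0029],[0,0,0],0]
    - [[0,0.0052,0.0029],[0,0,0],0]

```text
time: 17.15
ee_pos: [0.5774, -0.1146, 0.2775]
orientation: [-0.002, -3.141, -0.0]
ft_force: [-4.4, -2.3, -1.4]
finger_gap: 0.116
grip_force: 59.0
```

```bash
python3 arc.py
```

```text
ang 0.991 r 0.2501 [ 0.5774 -0.1146  0.2775] [-4.4 -2.3 -1.4]
6 y 0.0048 z 0.0036 ang 0.847
6 y 0.0042 z 0.0043 ang 0.703
6 y 0.0035 z 0.0048 ang 0.559
6 y 0.0028 z 0.0053 ang 0.415
6 y 0.0020 z 0.0056 ang 0.271
6 y 0.0012 z 0.0059 ang 0.127
5 y 0.0004 z 0.0060 ang 0.007
1 y 0.0000 z 0.0018 ang 0
```

Emit:
jog_arm:
  steps:
    - [[0,0.0048,0.0036],[0,0,0],0]
    - [[0,0.0048,0.0036],[0,0,0],0]
    - [[0,0.0048,0.0036],[0,0,0],0]
    - [[0,0.0048,0.0036],[0,0,0],0]
    - [[0,0.0048,0.0036],[0,0,0],0]
    - [[0,0.0048,0.0036],[0,0,0],0]
    - [[0,0.0042,0.0043],[0,0,0],0]
    - [[0,0.0042,0.0043],[0,0,0],0]
    - [[0,0.0042,0.0043],[0,0,0],0]
    - [[0,0.0042,0.0043],[0,0,0],0]
    - [[0,0.0042,0.0043],[0,0,0],0]
    - [[0,0.0042,0.0043],[0,0,0],0]

```text
time: 18.15
ee_pos: [0.5775, -0.061, 0.23]
orientation: [0.002, 3.141, -0.001]
ft_force: [2.5, -8.3, -6.5]
finger_gap: 0.117
grip_force: 58.3
```

```bash
python3 arc.py
```

```text
ang 0.704 r 0.2499 [ 0.5775 -0.061   0.23  ] [ 2.5 -8.3 -6.5]
6 y 0.0036 z 0.0048 ang 0.56
6 y 0.0028 z 0.0053 ang 0.416
6 y 0.0020 z 0.0056 ang 0.272
6 y 0.0012 z 0.0059 ang 0.128
5 y 0.0004 z 0.0060 ang 0.008
1 y 0.0000 z 0.0020 ang 0
```

Emit:
jog_arm:
  steps:
    - [[0,0.0035,0.0048],[0,0,0],0]
    - [[0,0.0035,0.0048],[0,0,0],0]
    - [[0,0.0035,0.0048],[0,0,0],0]
    - [[0,0.0035,0.0048],[0,0,0],0]
    - [[0,0.0035,0.0048],[0,0,0],0]
    - [[0,0.0035,0.0048],[0,0,0],0]
    - [[0,0.0027,0.0053],[0,0,0],0]
    - [[0,0.0027,0.0053],[0,0,0],0]
    - [[0,0.0027,0.0053],[0,0,0],0]
    - [[0,0.0027,0.0053],[0,0,0],0]
    - [[0,0.0027,0.0053],[0,0,0],0]
    - [[0,0.0027,0.0053],[0,0,0],0]

```text
time: 19.15
ee_pos: [0.5775, -0.0237, 0.1695]
orientation: [0.002, 3.141, -0.001]
ft_force: [0.6, -2.1, 0.5]
finger_gap: 0.116
grip_force: 58.4
```

```bash
python3 arc.py
```

```text
ang 0.418 r 0.2494 [ 0.5775 -0.0237  0.1695] [ 0.6 -2.1  0.5]
6 y 0.0021 z 0.0056 ang 0.274
6 y 0.0012 z 0.0059 ang 0.13
5 y 0.0004 z 0.0060 ang 0.01
1 y 0.0000 z 0.0026 ang 0
```

Next 12 rows, slowing toward the end.

Emit:
jog_arm:
  steps:
    - [[0,0.002,0.0056],[0,0,0],0]
    - [[0,0.002,0.0056],[0,0,0],0]
    - [[0,0.002,0.0056],[0,0,0],0]
    - [[0,0.002,0.0056],[0,0,0],0]
    - [[0,0.002,0.0056],[0,0,0],0]
    - [[0,0.002,0.0056],[0,0,0],0]
    - [[0,0.0012,0.0059],[0,0,0],0]
    - [[0,0.0012,0.0059],[0,0,0],0]
    - [[0,0.0012,0.0059],[0,0,0],0]
    - [[0,0.0012,0.0059],[0,0,0],0]
    - [[0,0.0009,0.0044],[0,0,0],0]
    - [[0,0.0006,0.003],[0,0,0],0]

```text
time: 20.15
ee_pos: [0.5775, -0.006, 0.1047]
orientation: [-0.002, -3.141, 0.002]
ft_force: [1.2, -3.7, 0.2]
finger_gap: 0.115
grip_force: 59.5
```

```bash
python3 arc.py
```

```text
ang 0.148 r 0.2482 [ 0.5775 -0.006   0.1047] [ 1.2 -3.7  0.2]
6 y 0.0008 z 0.0059 ang 0.004
1 y 0.0000 z 0.0009 ang 0
```

Emit:
jog_arm:
  steps:
    - [[0,0.0006,0.004],[0,0,0],0]
    - [[0,0.0006,0.004],[0,0,0],0]
    - [[0,0.0005,0.004],[0,0,0],0]
    - [[0,0.0004,0.004],[0,0,0],0]
    - [[0,0.0003,0.004],[0,0,0],0]
    - [[0,0.0002,0.003],[0,0,0],0]
    - [[0,0.0001,0.002],[0,0,0],0]
    - [[0,0,0.001],[0,0,0],0]
    - [[0,0,0],[0,0,0],0]

```text
time: 20.9
ee_pos: [0.5775, -0.0038, 0.0789]
orientation: [-0.003, -3.141, 0.002]
ft_force: [2.4, -7.5, -2.7]
finger_gap: 0.119
grip_force: 58.4
```

Emit:
jog_arm:
  steps:
    - [[0,0,0.0015],[0,0,0],0]
    - [[0,0,0.0015],[0,0,0],0]
    - [[0,0,0.001],[0,0,0],0]
    - [[0,0,0.001],[0,0,0],0]
    - [[0,0,0],[0,0,0],0]
    - [[0,0,0],[0,0,0],0]

```text
time: 21.4
ee_pos: [0.5776, -0.0038, 0.0762]
orientation: [0.003, 3.141, -0.003]
ft_force: [-7.2, -5.4, 15.3]
finger_gap: 0.119
grip_force: 60.3
```

Emit:
jog_arm:
  steps:
    - [[0,0,0.0007],[0,0,0],0]
    - [[0,0,0],[0,0,0],0]
    - [[0,0,0],[0,0,0],0]

```text
time: 21.65
ee_pos: [0.5776, -0.0038, 0.0761]
orientation: [0.003, 3.141, -0.003]
ft_force: [-10.0, -5.2, 20.4]
finger_gap: 0.116
grip_force: 60.8
```

Run:
```python
from h import *
s=arm.capture("scene"); w=arm.capture("wrist"); print(arm.read_state()["ft_force"])
o=np.zeros((560,800,3),'uint8'); o[:400,:400]=cv2.resize(s[110:270,170:330],(400,400),interpolation=cv2.INTER_CUBIC); o[:300,400:]=cv2.resize(w,(400,300)); cv2.imwrite("pics/m8.png",o[:400])
```

```text
[-10.14778187  -5.761675    20.96289309]
```

View pics/m8.png

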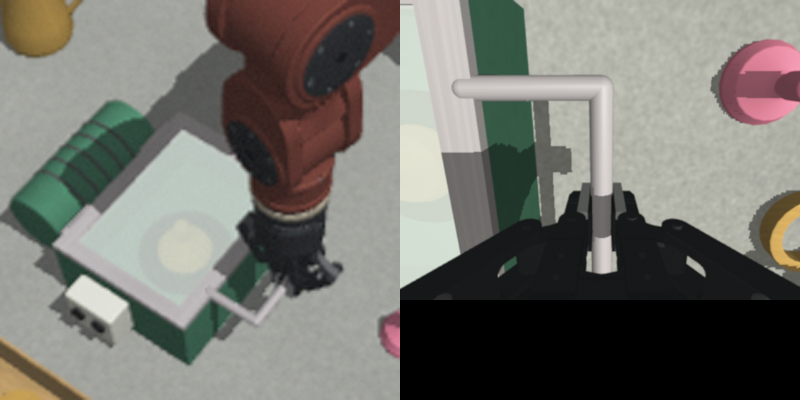

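The guard lies flat on the rim all round, and force rises with no further travel, so it is shut. The lid shows through the pane, still centred. I'll release and retreat.

Emit:
jog_arm:
  steps:
    - [[0,0,-0.0005],[0,0,0],0.1]
    - [[0,0,0],[0,0,0],0.25]
    - [[0,0,0],[0,0,0],0.5]
    - [[0,0,0],[0,0,0],0.5]
    - [[0,0,0],[0,0,0],0.5]
    - [[0,0,0],[0,0,0],0.5]
    - [[0,0,-0.005],[0,0,0],0.5]
    - [[0,0,-0.015],[0,0,0],0.5]
    - [[0,0,-0.03],[0,0,0],0.5]
    - [[0,0,-0.04],[0,0,0],0.5]
    - [[0,0,-0.04],[0,0,0],0.5]
    - [[0,0,-0.03],[0,0,0],0.5]

```text
time: 22.75
ee_pos: [0.5778, -0.0028, 0.2379]
orientation: [0.002, 3.139, -0.001]
ft_force: [1.1, -0.1, 0.6]
finger_gap: 0.499
grip_force: 0.0
```

Emit:
jog_arm:
  steps:
    - [[0,0.02,-0.02],[0,0,0],0.5]
    - [[0,0.02,-0.02],[0,0,0],0.5]
    - [[0,0,0],[0,0,0],0.5]
    - [[0,0,0],[0,0,0],0.5]

```text
time: 23.08
ee_pos: [0.5781, 0.0377, 0.2756]
orientation: [-0.001, 3.139, -0.001]
ft_force: [-0.1, -0.4, -0.6]
finger_gap: 0.498
grip_force: 0.0
```

Run:
```python
from h import *
s=arm.capture("scene"); t=arm.capture("top"); s0=cv2.imread("pics/scene0.png"); st=arm.read_state(); print(st["time"],st["ft_force"])
# bar & lid check: bar ends predicted shut vs bright pixels around, in scene
for x in(.512,.642): print(proj("scene",(x,-.002,.094)))
m=cv2.cvtColor(s,cv2.COLOR_BGR2HSV); u,v=proj("scene",(.62,-.002,.094)).astype(int); print(s[v-3:v+4,u-3:u+4].mean(2).astype(int).tolist())
# bystanders: brass pieces before/after
for n,a,b in(("scene",s0,s),("top",cv2.imread("pics/top0.png"),t)):
    for im in(a,b):
        k,l,q,c=cv2.connectedComponentsWithStats(cv2.inRange(cv2.cvtColor(im,cv2.COLOR_BGR2HSV),(10,110,50),(30,255,255))); print(n,[np.round(c[i]).astype(int).tolist() for i in range(1,k) if 80<q[i][4]<1500 and 120<c[i][1]<360 and 100<c[i][0]<480])
```

```text
23.1833 [-1.33740248 -0.28153534  0.00342   ]
[298.54282126 206.07390817]
[272.60083756 238.45506877]
[[157, 164, 146, 143, 168, 187, 190], [163, 152, 142, 162, 185, 192, 180], [151, 139, 157, 180, 191, 183, 147], [141, 152, 177, 191, 187, 163, 146], [145, 173, 189, 188, 170, 158, 155], [167, 188, 190, 173, 158, 161, 160], [185, 192, 181, 152, 155, 164, 163]]
scene [[368, 261]]
scene []
top [[461, 127], [425, 135], [175, 158], [125, 186], [209, 180], [195, 219], [413, 247], [128, 273]]
top [[461, 127], [425, 135], [175, 158], [125, 186], [205, 180], [413, 247], [128, 273]]
```

The bar lies on its shut position and the gripper touches nothing. The bystanders are unmoved; the ring's 4 px change in the top view is consistent with the arm partly covering it.

```bash
python3 -c "
from rig import arm
print(arm.sign_off())"
```

```text
the job is handed in; nothing more can be done
None
```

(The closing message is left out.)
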